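# Push an offcut through the flap of the offcut box

### The job

Clear the sawing deck: with the fingertips, push the wooden offcut block along the deck and in through the hanging flap of the offcut box until it slides away down the chute, then draw the fingers back out so that the flap swings fully shut. Nudge it into line with the mouth first where needed. Do not grip or lift the offcut, and leave the finished beam, the turned column, the cup and the glue bottle where they are.

Things in the scene. Friction and masses are not known exactly. Their poses are not given: they have to be found in the camera images.
- station: Plywood sawing deck with an offcut box at its far end, fixed down. Origin: on the deck's top (60 above the bench) in the middle of the box's mouth, in the plane of its front; x points into the box, y left as one looks in, z up. The deck reaches from x = -230 to 0, y = -210 to 210. The box (x 0 to 262, 134 wide) has a clear cover, its top 80 above the deck; a dust port at x 217 rises 50 more.
- mouth (a point): Middle of the mouth at deck height (the station's origin and axes). The mouth is 110 wide (y -55 to 55) and 64 high, between side walls 12 thick that start at x = 0. Over it a wooden lintel, x 4 to 18, 66 to 76 above the deck. Inside, the floor goes on level to x = 44 (smooth steel sill), then slopes down at 34 then 16 deg to a bin floor 52 below the deck at x = 150.
- flap (a joint): Angle in rad of the aluminium flap hanging in the mouth: 0 = upright, shut; opens only inwards, to 1.45, and falls shut by its weight (about 20 g). 104 wide, 60 high, 3 thick (shut: x 0 to 3 of the station), hung on a pin 64 above the deck at x = 0; shut, its lower edge is 4 above the deck. It rests on whatever stands under it: offcut or fingers.
- offcut: Loose sawn-off beam end of pale wood, 90 long (its x), 64 wide (its y), with half a lap joint cut away: 32 high from x = -45 to 5, 18 high from x = 5 to 45. About 0.12 kg. Origin: middle of its underside. It starts on the deck, low end roughly towards the flap. It tips and slides down the chute by itself once its middle is about 6 to 12 past the sill's end, its near end then just inside the flap.
- beam: Bystander: finished small beam with a tenon at each end, 90 long, 18 by 18, lying on the deck at one side. Origin: middle of its underside.
- column: Bystander: turned wooden column, 60 high, 28 across, standing on the deck at the other side. Origin: centre of its foot.
- cup: Bystander: white cup, 72 across, 85 high, on the bench beside the box. Origin: centre of its underside.
- glue: Bystander: white glue bottle, 54 across, 150 high, on the bench on the other side of the box. Origin: centre of its underside.

How it is judged (in metres and radians):
On the way:
1. the offcut is part-way in, holding the flap open (value of joint flap above 0.4 rad and x of offcut in the frame of station above -0.03 m and z of offcut in the frame of station above -0.01 m), for 0.05 s.
At the end, for the whole second after the job is handed in: The offcut lies at rest inside the box, down on the chute or in the bin (its origin 70 to 250 mm in from the mouth and at least 12 mm below the deck), and the flap hangs shut (within 0.06 rad) (value of joint flap below 0.06 rad and x of offcut in the frame of station between 0.07 and 0.25 m and y of offcut in the frame of station between -0.055 and 0.055 m and z of offcut in the frame of station below -0.012 m and linear speed of offcut below 0.01 m/s); the robot touches nothing.
It fails at once if the offcut is lifted off the deck (more than 12 mm) (z of offcut in the frame of station above 0.012 m).
It fails at once if the offcut is gripped or forced (more than 18 N on it from the fingers) (contact force between offcut and the fingers above 18 N).
It fails at once if a bystander is moved by more than 25 mm (distance of any of beam, column, cup, glue from where it was at the start of the episode above 0.025 m).
It also fails if it takes over 64 s, if anything falls off the work surface, if the arm or the gripper's body presses on something with over 40 N, if the wrist force passes 120 N, or if a joint passes its speed limit or range.

### The arm

A 6-joint arm with a two-finger parallel gripper is mounted at the origin on the work surface. World frame = base frame: x ahead of the robot, y to its left, z up, the work surface at z = 0. Lengths are in mm, angles in rad, forces in N, time in s.
With the tool pointing down it reaches from about 400 to 825 mm from the base axis. Payload 7 kg.
Tool frame: the origin (TCP) lies at the very end of the fingers, on their centre line; the grasp point (between the pads) lies 19 mm behind it; z points along the fingers, y is the line along which they close (so a half turn about z gives the same grasp; the last joint's range is limited). The gripper opens to 88 mm and grips with 3 to 60 N. Pads are 19 mm wide; open, the fingers measure 130 mm over their backs; the gripper's body (78 mm by 193 mm) begins 47 mm behind the grasp point.
Start: joints at [0.288, 0.359, 0.012, 0, -1.224, -0.288], TCP at [674.978, -0.019, 189.161] pointing down, gripper open.
Joint ranges: [-3.07, 3.07], [-1.43, 2.12], [-1.02, 1.25], [-3.03, 1.67], [-3.05, -0], [-3.03, 3.03]. Speed limits (rad/s): [2.39, 2.39, 3.01, 3.14, 3.14, 3.14].

### API

Orientations are given as a unit quaternion [x, y, z, w].
In Python, from plant import bot gives the robot as it stands. Calls block until the motion is done:
- bot.move_ptp(position, orientation): joint-space move of the TCP to a pose.
- bot.line_to(position, velocity=150, ori=None): straight line of the TCP; ori=None keeps the orientation; velocity is the mean speed in mm/s.
- bot.move_joints(angles): joint-space move.
- bot.move_gripper(opening, force=None): finger opening in mm; force is the grip in N (None keeps the last); returns when the fingers have stopped.
- bot.pause(seconds).
- bot.solve_ik(position, orientation): joint angles nearest the present ones, or None.
- bot.read_state(): the state.
- bot.camera(name): name is "scene" or "side" or "wrist"; returns the picture (480x640x3 uint8, red, green, blue); there is no depth.
- bot.get_calibration(name): a dict with "fx", "fy", "cx", "cy" (pixels), "distortion" ([k1, k2, p1, p2, k3] as OpenCV has them; the pictures are not rectified), "view" (4x4, takes a point from world to camera coordinates); the wrist camera has in their place "T_tool_cam" (4x4, takes a point from camera to tool coordinates, whose origin is the TCP and whose axes are the flange's). Camera axes: x right, y up, looking along -z (the intrinsics and any distortion apply to the point x, -y, -z); pixel columns grow to the right and rows downward; lengths in mm; the calibration is good to about 2 mm. A picture is of the moment at which its call begins: read the wrist's pose just before it. get_calibration takes no time and is no camera call.
A pose or a line that the arm cannot do raises bot.Unreachable and nothing moves.
- bot.close_job(): hands the job in; it is judged then, once.
The state is a dict: "t": time; "joint_pos": joint angles; "qvel": joint speeds; "tau": joint torques, N m; "tcp_pos": TCP position; "eef_rot": TCP orientation; "contact_force": force on the tool from outside, world axes, zero at the start; "moment": the same for the moment, N m; "width": finger opening in mm; "finger_force": force on a finger pad.
Only numpy, scipy, OpenCV 4.12 (cv2) and the standard library are available. Lean on these libraries where they do the work, as an engineer would, in place of code of your own. Each camera call takes 0.05 s, during which the arm holds its last target. There are 200 camera calls.

## Working session

There is one attempt and no reset: what is moved stays moved. The work goes in short steps, each a Python script; the robot and the scene stay as the last script left them, time stands still between calls to the robot, and variables do not carry over. Pictures are saved under pics/ and viewed, at most 10 in all, crops included, and the job is handed in when it is done.

```bash
mkdir -p pics; ls; python3 - <<'E'
from plant import bot
import cv2,numpy as np
s=bot.read_state();print(s['t'],s['tcp_pos'],s['eef_rot'],s['width'])
for n in ("scene","side","wrist"):
    c=bot.get_calibration(n);print(n,{k:np.round(v,3).tolist() for k,v in c.items()})
    cv2.imwrite(f"pics/{n}0.png",bot.camera(n)[:,:,::-1])
E
```

```text
pics
0.0 [ 6.74445721e+02 -1.39542481e-02  1.88207186e+02] [-7.07076568e-01  7.07136500e-01  5.42293492e-04 -6.34842762e-04] 87.75912142464942
scene {'fx': 621.738, 'fy': 621.738, 'cx': 318.61, 'cy': 240.24, 'distortion': [-0.214, 0.0, 0.0, 0.0, 0.0], 'view': [[0.429, 0.903, 0.004, -322.53], [-0.713, 0.336, 0.615, 384.036], [0.554, -0.267, 0.789, -1705.642], [0.0, 0.0, 0.0, 1.0]]}
side {'fx': 617.76, 'fy': 617.76, 'cx': 320.754, 'cy': 241.591, 'distortion': [-0.171, 0.0, 0.0, 0.0, 0.0], 'view': [[0.977, -0.212, 0.004, -603.114], [0.15, 0.706, 0.692, -208.757], [-0.149, -0.675, 0.722, -1067.817], [0.0, 0.0, 0.0, 1.0]]}
wrist {'fx': 332.293, 'fy': 332.293, 'cx': 318.229, 'cy': 241.864, 'distortion': [0.012, 0.0, 0.0, 0.0, 0.0], 'T_tool_cam': [[-0.001, 0.952, 0.306, 82.843], [1.0, 0.001, 0.001, -0.367], [0.0, 0.306, -0.952, -196.431], [0.0, 0.0, 0.0, 1.0]]}
```

View pics/scene0.png

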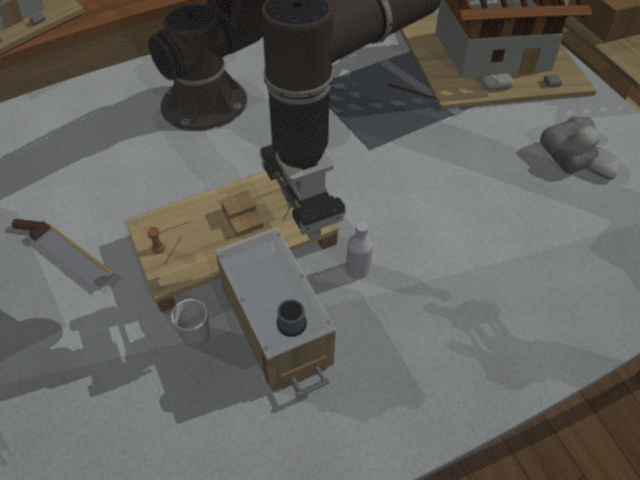

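View pics/side0.png

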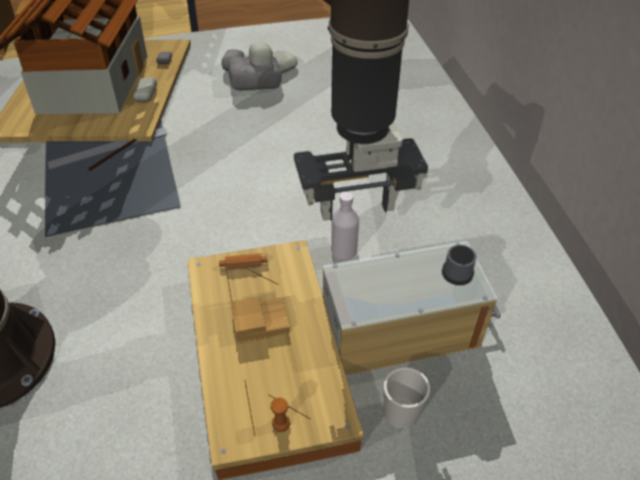

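View pics/wrist0.png

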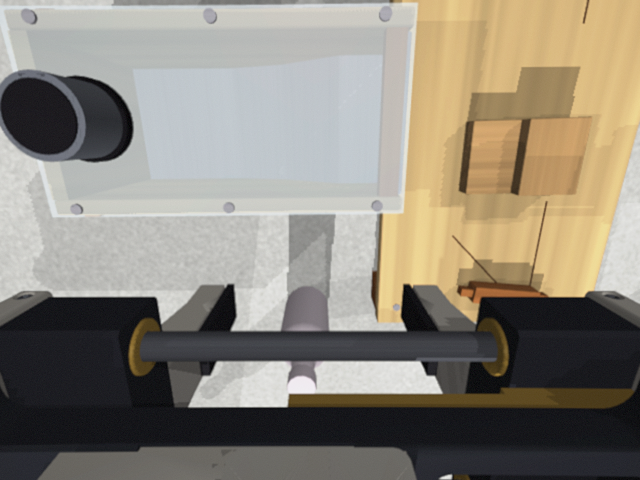

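The three views show that the box mouth faces the robot (−x).
- **Wrist:** box cover corners at about (417,4), (405,213) and (53,215). The offcut's low top spans (469..522, 121..193) and its high top (527..592, 117..195). The beam is at about (500,290).
- **Side:** deck corners at about (189,258), (307,242), (360,440) and (212,462). The column foot is at (281,428).

```bash
cat > h.py <<'E'
from plant import bot
import cv2,numpy as np
from scipy.spatial.transform import Rotation as R
def ray(n,px,st=None):
    c=bot.get_calibration(n);K=np.array([[c['fx'],0,c['cx']],[0,c['fy'],c['cy']],[0,0,1.]])
    u=cv2.undistortPoints(np.array(px,float).reshape(-1,1,2),K,np.array(c['distortion'],float)).reshape(-1,2)
    d=np.c_[u[:,0],-u[:,1],-np.ones(len(u))]
    if n=="wrist":
        T=np.eye(4);T[:3,:3]=R.from_quat(st['eef_rot']).as_matrix();T[:3,3]=st['tcp_pos'];M=T@np.array(c['T_tool_cam'])
    else: M=np.linalg.inv(np.array(c['view']))
    return M[:3,3],d@M[:3,:3].T
def onz(n,px,z,st=None):
    o,d=ray(n,px,st);return (o+d*((z-o[2])/d[:,2])[:,None])[:,:2]
E
python3 - <<'E'
from h import *
st=bot.read_state()
np.set_printoptions(precision=1,suppress=True)
print("cover",onz("wrist",[(417,4),(405,213),(53,215)],140,st))
print("cover side",onz("side",[(322,264),(339,324),(495,298),(475,243)],140))
print("deck side",onz("side",[(189,258),(307,242),(360,440),(214,463)],60))
print("deck scene",onz("scene",[(127,218),(157,302)],60))
print("hi",onz("wrist",[(530,118),(592,116),(580,195),(522,193)],92,st))
print("lo",onz("wrist",[(469,121),(522,121),(515,193),(466,190)],78,st))
print("beam",onz("wrist",[(460,288),(545,291)],78,st),onz("side",[(220,260),(267,258)],78))
print("column",onz("side",[(281,428)],60),onz("scene",[(158,250)],60))
im=cv2.imread("pics/wrist0.png")[90:330,370:640]
cv2.imwrite("pics/c1.png",cv2.resize(im,(675,600),interpolation=cv2.INTER_CUBIC))
im=cv2.imread("pics/side0.png")[230:480,180:510]
cv2.imwrite("pics/c2.png",cv2.resize(im,(792,600),interpolation=cv2.INTER_CUBIC))
E
```

```text
cover [[ 613.1 -160.5]
 [ 609.8  -27. ]
 [ 873.5  -25.7]]
cover side [[ 613.2  -25.5]
 [ 612.4 -152.8]
 [ 872.9 -157.4]
 [ 887.2  -33.9]]
deck side [[ 386.3  110.7]
 [ 612.7  105.3]
 [ 609.2 -312.1]
 [ 391.2 -304.7]]
deck scene [[ 378.5 -300.3]
 [ 623.2 -300.4]]
hi [[500.8 -95.6]
 [450.8 -96.8]
 [444.7 -31.8]
 [495.6 -33.8]]
lo [[544.4 -94.1]
 [498.8 -93.8]
 [493.5 -31.5]
 [538.8 -34.4]]
beam [[531.5  64.9]
 [445.5  68.2]] [[444.   76.8]
 [529.6  63.8]]
column [[ 497.4 -267.9]] [[ 496.6 -260.5]]
```

View pics/c1.png

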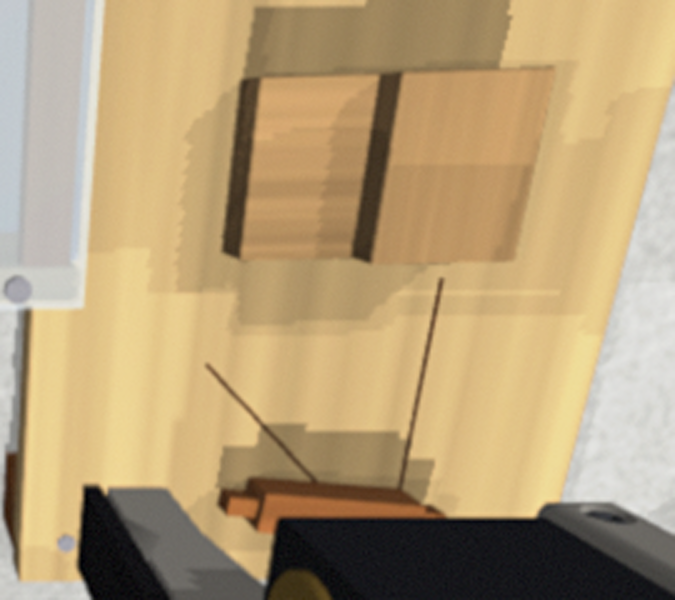

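View pics/c2.png

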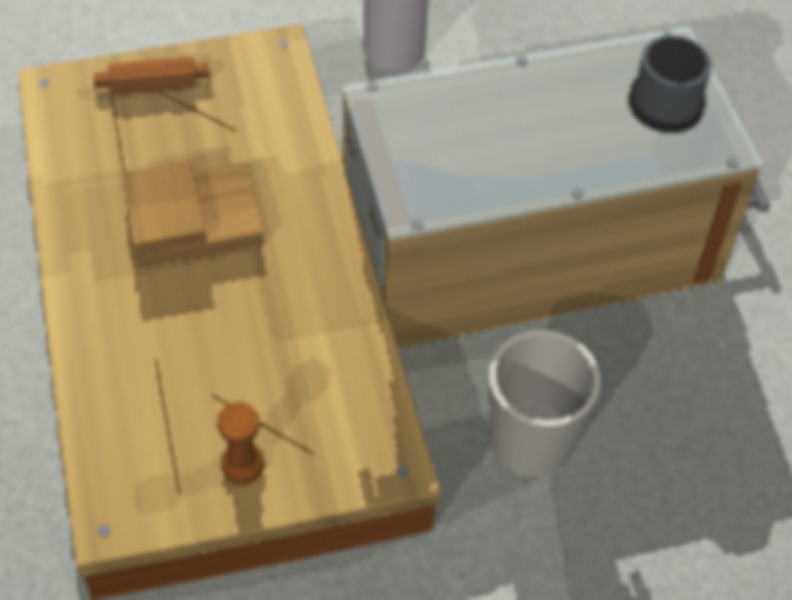

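The crops give sharper pixels.
- **Offcut (wrist crop):** high top (402,72), (554,66), (514,260), (370,262). Low top (259,78), (380,73), (352,260), (241,258).
- **Deck corners (side crop):** (20,72), (302,26), (436,486), (80,563).
- **Cover front corners (side crop):** (345,92), (390,237).

The beam and column stand well to either side.

```bash
python3 - <<'E'
from h import *
np.set_printoptions(precision=1,suppress=True)
st=bot.read_state()
w=lambda p:np.array(p)/2.5+[370,90]
s=lambda p:np.array(p)/2.4+[180,230]
D=onz("side",s([(20,72),(302,26),(436,486),(80,563)]),60);print("deck",D,D.mean(0))
e=D[:2].mean(0)-D[2:].mean(0);print("deck yaw",np.degrees(np.arctan2(-e[0],e[1])),np.linalg.norm(e))
C=onz("side",s([(345,92),(390,237),(757,160),(688,28)]),140);print("cover",C)
print("cover w",onz("wrist",[(403.2,212.4),(416.5,4),(53,215.5)],140,st), "deckcorner w",onz("wrist",w([(20,580)]),60,st))
H=onz("wrist",w([(402,72),(554,66),(514,260),(370,262)]),92,st)
L=onz("wrist",w([(259,78),(380,73),(352,260),(241,258)]),78,st)
Hs=onz("side",s([(127,168),(195,163),(205,231),(133,246)]),92)
for n,a in(("H",H),("L",L),("Hs",Hs)):
    print(n,a,a.mean(0))
def yaw(v):return np.degrees(np.arctan2(v[1],v[0]))
print("edges",yaw(H[0]-H[1]),yaw(H[3]-H[2]),yaw(L[0]-H[1]),yaw(L[3]-H[2]),"cross",yaw(H[2]-H[1])-90,yaw(H[3]-H[0])-90,yaw(L[3]-L[0])-90)
E
```

```text
deck [[ 384.8  105.9]
 [ 611.1  108.8]
 [ 614.7 -300.7]
 [ 389.9 -307. ]] [500.1 -98.3]
deck yaw 0.6137909652136225 411.20914941953305
cover [[ 614.   -35.6]
 [ 615.6 -162.7]
 [ 874.7 -154.9]
 [ 873.8  -27.7]]
cover w [[ 611.2  -27.5]
 [ 613.4 -160.5]
 [ 873.6  -25.3]] deckcorner w [[608.7 115. ]]
H [[500.  -95. ]
 [451.1 -96.5]
 [448.8 -32.7]
 [498.8 -32.2]] [474.7 -64.1]
L [[540.4 -93.9]
 [499.1 -95.3]
 [497.1 -30.6]
 [538.1 -31.4]] [518.7 -62.8]
Hs [[ 456.5  -32.6]
 [ 504.6  -38. ]
 [ 502.4  -98.3]
 [ 452.4 -100.8]] [479.  -67.4]
edges 1.7452712096525325 0.6021214362542829 1.6529543369095256 0.8444137430015524 cross 2.0503560876761213 1.0879030557909886 2.185335930554473
```

```bash
python3 - <<'E'
from h import *
q=(R.from_euler('z',0.7,degrees=True)*R.from_matrix([[0,-1,0],[-1,0,0],[0,0,-1]])).as_quat()
bot.line_to([492,-3,195],200,ori=q)
bot.move_gripper(40)
bot.line_to([492,-3,69],120)
print(bot.read_state()['contact_force'])
for y in (-15,-25,-35,-45,-54.5):
    bot.line_to([492,y,69],30); print(y,np.round(bot.read_state()['contact_force'],1))
bot.line_to([492,-35,69],80)
bot.line_to([492,-10,200],200)
st=bot.read_state();print(st['t'],st['tcp_pos'],st['width'],st['eef_rot'])
im=bot.camera("wrist");cv2.imwrite("pics/w1.png",im[:,:,::-1])
cv2.imwrite("pics/s1.png",bot.camera("side")[:,:,::-1])
E
```

```text
[-1.01452481 -0.00347484 -0.30024404]
-15 [-0.1 -0.2 -0.8]
-25 [ 0.2  1.1 -0.1]
-35 [ 0.1  0.3 -0.7]
-45 [-0.3  0.7  0.7]
-54.5 [0.7 0.4 0.7]
7.0417 [491.18247491 -10.22548626 198.90276958] 39.81446385165359 [ 7.11296691e-01 -7.02891461e-01 -5.49523826e-04  5.56247368e-04]
```

View pics/w1.png

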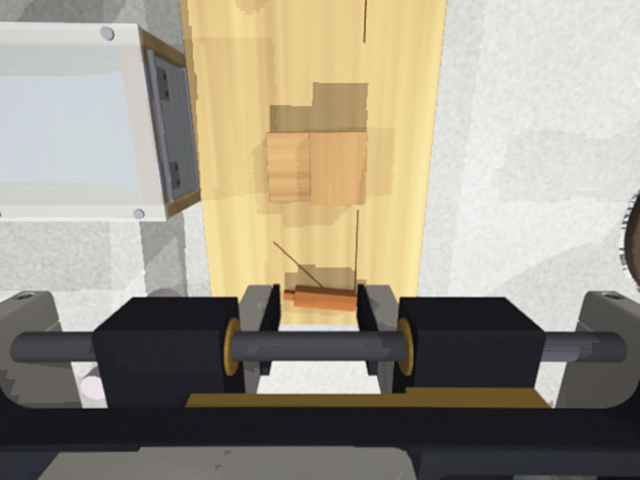

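After the nudge, the offcut's high top is at (310,132), (366,131), (366,205), (312,205) and its low top starts at column 268. The cover's front corners are at about (138,24) and (145,219), and the deck edge is near column 195–207.

```bash
python3 - <<'E'
from h import *
np.set_printoptions(precision=1,suppress=True)
st=bot.read_state()
H=onz("wrist",[(310,132),(366,131),(366,205),(312,205)],92,st);print("H",H,H.mean(0))
L=onz("wrist",[(267,133),(268,203)],78,st);print("L",L)
print("cover",onz("wrist",[(138,24),(145,219)],140,st))
print("mouth at deck: ",onz("wrist",[(196,172),(199,202)],60,st))
im=cv2.imread("pics/w1.png")[10:230,120:390]
cv2.imwrite("pics/c3.png",cv2.resize(im,(736,600),interpolation=cv2.INTER_CUBIC))
# reach check of the tilted push pose
for th in (30,35,40):
    t=np.radians(th);s,c=np.sin(t),np.cos(t)
    M=np.array([[c,0,s],[0,-1,0],[s,0,-c]])
    q=(R.from_euler('z',.7,degrees=True)*R.from_matrix(M)).as_quat()
    for x in (420,450,620):print(th,x,bot.solve_ik([x,-96,75],q))
E
```

```text
H [[499.4 -95.7]
 [451.  -97.1]
 [447.4 -32.3]
 [497.3 -31.8]] [473.8 -64.2]
L [[538.6 -94.6]
 [540.  -30.5]]
cover [[ 612.1 -161.3]
 [ 627.6  -28.9]]
mouth at deck:  [[612.7 -57.1]
 [612.7 -27.2]]
30 420 None
30 450 None
30 620 None
35 420 None
35 450 None
35 620 None
40 420 None
40 450 None
40 620 None
```

View pics/c3.png

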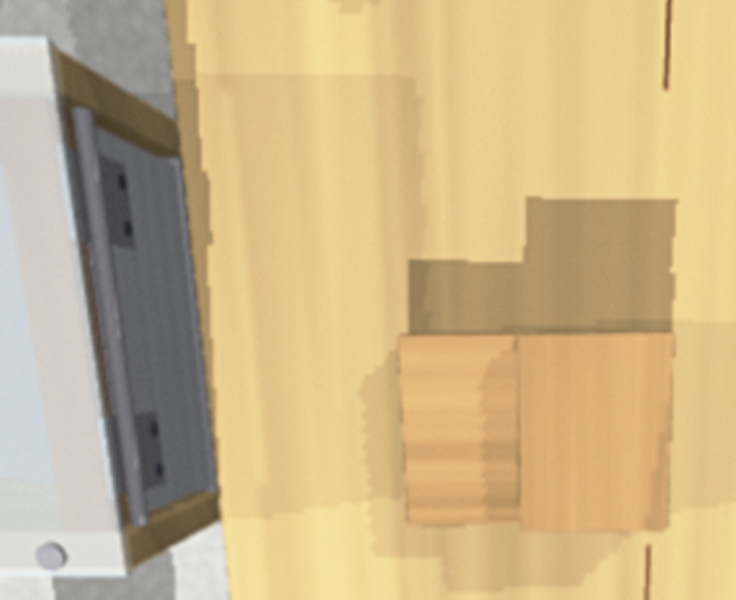

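The offcut measures the same as before, (474, −64) for its high part, as if it was never touched. I'll check that in the side view and search for feasible tilted poses.

```bash
python3 - <<'E'
from h import *
np.set_printoptions(precision=2,suppress=True)
a=cv2.imread("pics/side0.png")[230:480,180:510];b=cv2.imread("pics/s1.png")[230:480,180:510]
cv2.imwrite("pics/c4.png",cv2.resize(np.hstack([a,b]),None,fx=1.2,fy=1.2))
for cam in (1,-1):
  for th in (0,15,25,35):
    t=np.radians(th);s,c=np.sin(t),np.cos(t)
    M=np.array([[cam*c,0,s],[0,-cam,0],[cam*s,0,-c]])
    q=(R.from_euler('z',.7,degrees=True)*R.from_matrix(M)).as_quat()
    for x in (440,530,620):
        j=bot.solve_ik([x,-96,75],q);print(cam,th,x,None if j is None else np.array(j))
for yx in (1,-1):
  for th in (15,25,35):
    t=np.radians(th);s,c=np.sin(t),np.cos(t)
    y=yx*np.array([c,0,s]);z=np.array([s,0,-c]);M=np.c_[np.cross(y,z),y,z]
    for x in (440,620):
        j=bot.solve_ik([x,-96,75],R.from_matrix(M).as_quat());print('yfwd',yx,th,x,None if j is None else np.array(j))
E
```

```text
1 0 440 [ 0.23  0.1  -0.62  0.   -0.85  1.36]
1 0 530 [ 0.18  0.24 -0.44  0.   -0.89  1.4 ]
1 0 620 [ 0.16  0.37 -0.24  0.   -0.95  1.43]
1 15 440 [ 0.29 -0.07 -0.9   0.15 -0.49  1.16]
1 15 530 [ 0.23  0.09 -0.72  0.12 -0.5   1.26]
1 15 620 [ 0.19  0.23 -0.53  0.09 -0.55  1.33]
1 25 440 None
1 25 530 None
1 25 620 [ 0.18  0.16 -0.81  0.41 -0.18  1.02]
1 35 440 None
1 35 530 None
1 35 620 None
-1 0 440 [ 0.23  0.1  -0.62  0.   -0.85 -1.78]
-1 0 530 [ 0.18  0.24 -0.44  0.   -0.89 -1.74]
-1 0 620 [ 0.16  0.37 -0.24  0.   -0.95 -1.72]
-1 15 440 [ 0.29 -0.07 -0.9   0.15 -0.49 -1.98]
-1 15 530 [ 0.23  0.09 -0.72  0.12 -0.5  -1.88]
-1 15 620 [ 0.19  0.23 -0.53  0.09 -0.55 -1.81]
-1 25 440 None
-1 25 530 None
-1 25 620 [ 0.18  0.16 -0.81  0.41 -0.18 -2.12]
-1 35 440 None
-1 35 530 None
-1 35 620 None
yfwd 1 15 440 [ 0.3  -0.07 -0.91  0.16 -0.49  2.71]
yfwd 1 15 620 [ 0.19  0.23 -0.53  0.09 -0.55  2.88]
yfwd 1 25 440 None
yfwd 1 25 620 [ 0.17  0.16 -0.83  0.46 -0.17  2.53]
yfwd 1 35 440 None
yfwd 1 35 620 None
yfwd -1 15 440 [ 0.3  -0.07 -0.91  0.16 -0.49 -0.43]
yfwd -1 15 620 [ 0.19  0.23 -0.53  0.09 -0.55 -0.26]
yfwd -1 25 440 None
yfwd -1 25 620 [ 0.17  0.16 -0.83  0.46 -0.17 -0.61]
yfwd -1 35 440 None
yfwd -1 35 620 None
```

View pics/c4.png

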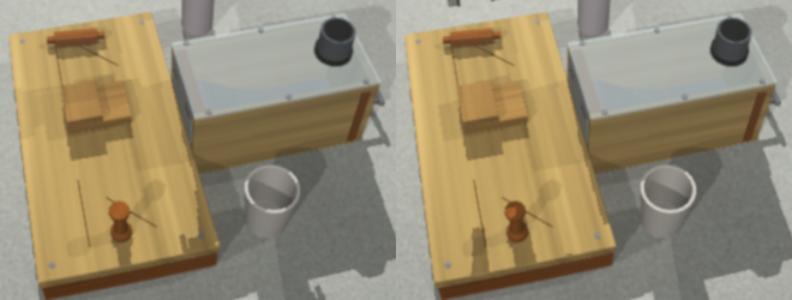

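The offcut did not move. I'll repeat the nudge, logging the TCP at each step and stopping at the end for a look.

```bash
python3 - <<'E'
from h import *
np.set_printoptions(precision=1,suppress=True)
bot.line_to([492,-3,110],200)
bot.line_to([492,-3,69],100)
for y in (-3,-20,-30,-42):
    bot.line_to([492,y,69],30);s=bot.read_state(); print(y,s['t'],s['tcp_pos'],s['contact_force'],s['width'])
    cv2.imwrite(f"pics/p{-y}.png",bot.camera("side")[:,:,::-1]);cv2.imwrite(f"pics/pw{-y}.png",bot.camera("wrist")[:,:,::-1])
f=lambda n:cv2.imread(n)
a=f("pics/p42.png")[180:380,160:360];b=f("pics/p3.png")[180:380,160:360]
w=f("pics/pw42.png")[:,120:520];w=cv2.resize(w,(333,400))
cv2.imwrite("pics/c5.png",np.hstack([cv2.resize(a,(400,400)),w]))
E
```

```text
-3 8.55 [492.5  -2.8  69.7] [0.2 0.  0.2] 39.98293332375812
-20 9.3667 [492.  -20.1  69. ] [-0.4  0.4 -0.1] 40.13256945167741
-30 9.95 [492.  -30.2  69. ] [-0.  -0.6  0.2] 40.08451366205949
-42 10.6 [492.  -42.2  69. ] [ 0.6  0.4 -0.6] 39.747860060168506
```

View pics/c5.png

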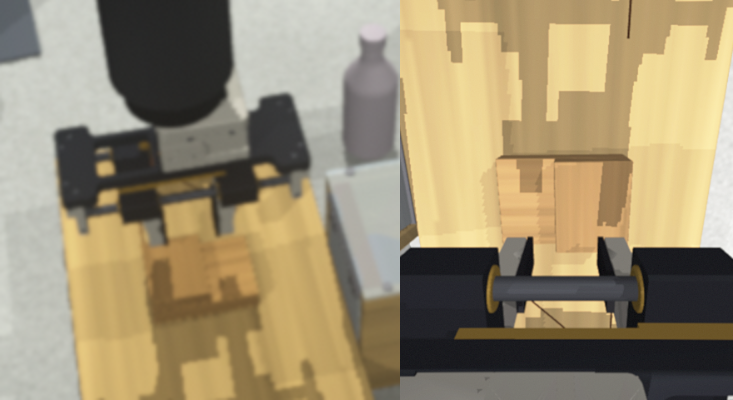

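The side crop shows the fingers against the block's left face. In the wrist crop the high top runs about (555..630, 160..250). I'll compare this with the first frame using a colour-edge measurement.

```bash
python3 - <<'E'
from h import *
np.set_printoptions(precision=1,suppress=True)
st=bot.read_state()
print("w now",onz("wrist",[(306,192),(396,192),(396,299),(306,300)],92,st))
# side: crop 2x from (160,180): hi top far/near edges
s=lambda p:np.array(p)/2+[160,180]
print("side now",onz("side",s([(202,237),(208,303),(152,310)]),92), "lo", onz("side",s([(258,292)]),78))
a,b=cv2.imread("pics/p3.png"),cv2.imread("pics/p42.png")
for n in ("side0","s1","p3","p20","p30","p42"):
    im=cv2.imread(f"pics/{n}.png").astype(int); h=cv2.cvtColor(im.astype(np.uint8),cv2.COLOR_BGR2HSV)
    col=im[300:370,250].sum(1); print(n,col.tolist()[::2])
E
```

```text
w now [[499.5 -96.5]
 [452.5 -97. ]
 [447.4 -34.9]
 [499.6 -33.7]]
side now [[ 504.   -39.2]
 [ 498.5 -108.3]
 [ 452.8 -106. ]] lo [[541.8 -95.7]]
side0 [365, 369, 368, 366, 365, 363, 364, 381, 389, 389, 386, 389, 385, 385, 334, 240, 240, 242, 237, 238, 275, 300, 314, 312, 314, 312, 315, 315, 313, 314, 317, 425, 456, 456, 453]
s1 [402, 402, 403, 403, 403, 400, 398, 396, 396, 393, 399, 396, 393, 393, 341, 244, 244, 247, 243, 241, 278, 305, 319, 320, 320, 320, 322, 320, 322, 319, 320, 433, 465, 460, 460]
p3 [385, 388, 390, 389, 392, 406, 412, 414, 411, 409, 409, 409, 410, 406, 358, 250, 249, 252, 250, 251, 290, 315, 329, 331, 331, 332, 331, 329, 333, 330, 333, 417, 363, 328, 326]
p20 [389, 387, 391, 389, 390, 388, 386, 384, 384, 401, 412, 412, 412, 412, 358, 253, 253, 257, 250, 254, 289, 318, 335, 334, 334, 333, 334, 334, 336, 333, 335, 429, 456, 453, 448]
p30 [386, 389, 393, 389, 391, 389, 386, 384, 387, 383, 386, 388, 407, 411, 358, 253, 255, 257, 254, 253, 290, 319, 335, 333, 334, 337, 337, 335, 337, 336, 334, 375, 385, 408, 449]
p42 [363, 385, 392, 389, 389, 389, 386, 386, 387, 387, 384, 387, 384, 384, 340, 256, 254, 257, 253, 255, 293, 319, 339, 335, 338, 340, 339, 339, 337, 336, 337, 378, 391, 387, 353]
```

```bash
python3 - <<'E'
from h import *
np.set_printoptions(precision=1,suppress=True)
st=bot.read_state();print(st['tcp_pos'],R.from_quat(st['eef_rot']).as_matrix())
def proj(n,P):
    c=bot.get_calibration(n)
    if n=="wrist":
        T=np.eye(4);T[:3,:3]=R.from_quat(st['eef_rot']).as_matrix();T[:3,3]=st['tcp_pos'];V=np.linalg.inv(T@np.array(c['T_tool_cam']))
    else: V=np.array(c['view'])
    p=np.c_[P,np.ones(len(P))]@V.T;p=p[:,:3]*[1,-1,-1]
    K=np.array([[c['fx'],0,c['cx']],[0,c['fy'],c['cy']],[0,0,1.]])
    return cv2.projectPoints(p,np.zeros(3),np.zeros(3),K,np.array(c['distortion'],float))[0].reshape(-1,2)
P=[[492+dx,y,z] for dx in(20,41) for y in(-32,-51) for z in (69,92,120)]
for n in("wrist","side"):print(n,np.c_[np.array(P),proj(n,np.array(P,float))])
w=cv2.imread("pics/pw42.png")[200:400,200:440];s=cv2.imread("pics/p42.png")[240:360,200:320]
cv2.imwrite("pics/c6.png",np.hstack([cv2.resize(w,(480,400),interpolation=2),cv2.resize(s,(320,320),interpolation=2)[:, :] if 0 else cv2.copyMakeBorder(cv2.resize(s,(320,320),interpolation=2),0,80,0,0,0)]))
E
```

```text
[492. -42.  69.] [[ 0. -1.  0.]
 [-1. -0.  0.]
 [-0. -0. -1.]]
wrist [[512.  -32.   69.  288.1 285.3]
 [512.  -32.   92.  284.6 302.4]
 [512.  -32.  120.  279.2 329.1]
 [512.  -51.   69.  287.6 257.8]
 [512.  -51.   92.  284.  272.2]
 [512.  -51.  120.  278.2 294.9]
 [533.  -32.   69.  255.6 285. ]
 [533.  -32.   92.  248.5 302. ]
 [533.  -32.  120.  237.3 328.8]
 [533.  -51.   69.  254.2 257.5]
 [533.  -51.   92.  246.7 271.8]
 [533.  -51.  120.  234.8 294.5]]
side [[512.  -32.   69.  265.8 302.8]
 [512.  -32.   92.  265.  294.5]
 [512.  -32.  120.  263.9 284.1]
 [512.  -51.   69.  267.5 311.3]
 [512.  -51.   92.  266.7 303.1]
 [512.  -51.  120.  265.7 292.7]
 [533.  -32.   69.  277.7 300.9]
 [533.  -32.   92.  277.1 292.6]
 [533.  -32.  120.  276.3 282.1]
 [533.  -51.   69.  279.5 309.4]
 [533.  -51.   92.  278.9 301.1]
 [533.  -51.  120.  278.1 290.7]]
```

View pics/c6.png

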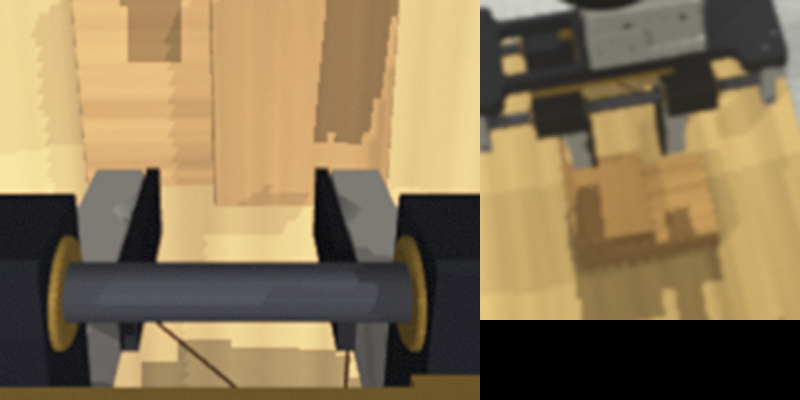

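Both views put the real fingertips at about z 105 with the TCP reading 69. The spacing of the fingers in the wrist image gives a depth of about 171 mm against the 209 expected. So the fingers passed above the block. I'll get the real offset by touching the free deck beside it.

```bash
python3 - <<'E'
from h import *
np.set_printoptions(precision=1,suppress=True)
bot.line_to([492,-3,69],100)
bot.line_to([492,-3,52],60)
bot.pause(.2);f0=np.mean([bot.read_state()['contact_force'] for _ in range(5)],0)
z=52
while z>16:
    z-=1.5;bot.line_to([492,-3,z],15);s=bot.read_state();f=s['contact_force']-f0
    if z<40 or abs(f[2])>2:print(z,s['tcp_pos'][2],f)
    if f[2]>4 or abs(f[:2]).max()>4:break
print(s['t']);bot.line_to([492,-3,z+8],30);s=bot.read_state();print(s['tcp_pos'],s['contact_force'])
E
```

```text
38.5 38.39732428140736 [ 0.6 -0.3 -0.3]
37.0 36.89399994347802 [ 1.1 -1.  -0.3]
35.5 35.3942138217312 [ 0.2 -1.   0. ]
34.0 33.87306674123924 [ 1.2 -0.6  0. ]
32.5 32.38021863607869 [ 1.2 -1.3 -1. ]
31.0 30.90558327950286 [-0.3 -0.6 -0.2]
29.5 29.394332572172345 [-0.4 -0.9  0. ]
28.0 27.89807174316753 [ 0.7 -0.1 -0.4]
26.5 26.37426283210892 [ 0.6 -0.8 -0.3]
25.0 24.906926458960456 [ 0.4 -0.6 -0.2]
23.5 23.41472161961944 [1.1 0.5 0.1]
22.0 22.865012710766194 [-3.9  1.1 10.5]
16.875
[492.1  -2.9  30.1] [ 0.5 -0.4  0.4]
```

The deck contact came at TCP z≈23, so the true tips sit 37 mm short of the TCP along the tool axis. I'll redo the nudge at the right height.

```bash
python3 - <<'E'
from h import *
np.set_printoptions(precision=1,suppress=True)
for y in (-15,-25,-40,-54.5):
    bot.line_to([492,y,30],40); print(y,bot.read_state()['contact_force'])
bot.line_to([492,-30,30],100)
bot.line_to([492,-10,199],250)
st=bot.read_state();print(st['t'],st['tcp_pos'])
im=bot.camera("wrist");cv2.imwrite("pics/w2.png",im[:,:,::-1])
hsv=cv2.cvtColor(im,cv2.COLOR_RGB2HSV)
print("wood",hsv[150:190:10,330],"deck",hsv[100:200:25,230],hsv[100:200:25,400])
for n in ("w1","w2"):
    g=cv2.imread(f"pics/{n}.png").astype(int)
    print(n,"col340 B",g[60:220:3,340,0].tolist(),"\ncol290",g[60:220:3,290,0].tolist())
E
```

```text
-15 [ 0.3  0.8 -0.7]
-25 [ 0.2 -0.1  0.5]
-40 [ 1.  -0.4 -0.4]
-54.5 [-0.2 -0.9 -0.6]
20.4 [491.2 -10.3 198. ]
wood [[ 17 116 224]
 [ 17 121 224]
 [ 19 104 216]
 [ 19 105 214]] deck [[ 20 101 227]
 [ 21  98 232]
 [ 21  99 232]
 [ 21 102 231]] [[ 22  92 238]
 [ 22  93 241]
 [ 23  96 240]
 [ 23  95 238]]
w1 col340 B [146, 143, 146, 146, 146, 147, 145, 146, 103, 105, 105, 106, 104, 104, 103, 104, 104, 105, 106, 107, 107, 105, 104, 97, 100, 116, 117, 117, 116, 118, 117, 118, 119, 117, 116, 118, 116, 118, 118, 116, 118, 119, 119, 121, 118, 118, 118, 118, 118, 134, 133, 133, 145, 147] 
col290 [142, 143, 142, 144, 143, 142, 140, 141, 141, 143, 141, 141, 144, 142, 142, 115, 102, 104, 106, 103, 104, 105, 104, 104, 93, 117, 123, 124, 124, 123, 126, 127, 128, 125, 123, 125, 126, 120, 112, 116, 125, 122, 121, 117, 114, 114, 120, 113, 135, 133, 135, 134, 135, 134]
w2 col340 B [103, 105, 106, 106, 105, 104, 104, 103, 105, 100, 115, 114, 115, 115, 115, 116, 117, 118, 118, 116, 117, 117, 117, 120, 120, 119, 118, 117, 118, 119, 119, 119, 119, 120, 120, 119, 125, 132, 133, 130, 131, 135, 146, 147, 149, 147, 146, 146, 147, 147, 148, 147, 148, 146] 
col290 [141, 143, 109, 102, 102, 102, 102, 101, 100, 104, 96, 115, 120, 124, 124, 123, 122, 124, 126, 129, 123, 122, 123, 125, 121, 115, 113, 121, 126, 124, 114, 114, 110, 115, 117, 114, 132, 131, 131, 130, 130, 131, 132, 132, 131, 146, 148, 148, 146, 147, 148, 147, 146, 147]
```

```bash
cat >> h.py <<'E'
YAW=0.7; M0=np.array([612.,-95.,60.]); RZ=R.from_euler('z',YAW,degrees=True)
def pose(p,th):
    "true fingertip centre at station point p (mm), tilted th deg tip-forward -> TCP position, quaternion"
    t=np.radians(th);s,c=np.sin(t),np.cos(t)
    r=RZ*R.from_matrix([[c,0,s],[0,-1,0],[s,0,-c]])
    return M0+RZ.apply(p)+37*r.as_matrix()[:,2],r.as_quat()
E
python3 - <<'E'
from h import *
np.set_printoptions(precision=2,suppress=True)
st=bot.read_state()
H=onz("wrist",[(340,89),(340,168)],92,st);L=onz("wrist",[(290,91),(290,167)],78,st);print(H,L)
g=cv2.imread("pics/w2.png").astype(int)
print("row130",g[130,250:390:2,0].tolist());print("row110",g[110,250:390:2,0].tolist());print("row155",g[155,250:390:2,0].tolist())
for th in (12,15,18,20,22):
  for x in (-195,-185,-170,-150,-100,-50,10):
    j=bot.solve_ik(*pose([x,0,14],th));print(th,x,None if j is None else np.array(j))
E
```

```text
[[ 474.43 -129.79]
 [ 472.43  -65.67]] [[ 517.   -129.43]
 [ 518.03  -64.82]]
row130 [147, 142, 132, 128, 128, 125, 120, 119, 116, 126, 126, 125, 125, 123, 127, 127, 126, 124, 128, 125, 125, 127, 124, 122, 114, 114, 112, 114, 114, 113, 110, 110, 113, 114, 116, 115, 118, 117, 114, 116, 119, 119, 117, 118, 118, 121, 118, 117, 120, 120, 122, 123, 121, 121, 119, 117, 116, 109, 107, 120, 141, 140, 140, 137, 135, 133, 137, 137, 135, 134]
row110 [144, 142, 130, 128, 127, 124, 118, 118, 118, 126, 124, 125, 126, 125, 123, 125, 124, 126, 124, 123, 125, 125, 125, 121, 113, 114, 113, 112, 112, 115, 110, 112, 114, 113, 115, 114, 116, 115, 115, 116, 117, 116, 114, 116, 119, 116, 117, 116, 120, 121, 120, 121, 121, 123, 121, 116, 117, 117, 118, 118, 135, 141, 136, 138, 138, 136, 138, 139, 137, 137]
row155 [144, 144, 139, 129, 130, 127, 120, 118, 120, 107, 113, 112, 113, 111, 111, 112, 112, 110, 113, 112, 111, 112, 112, 109, 103, 101, 101, 103, 101, 102, 97, 115, 114, 114, 115, 116, 117, 115, 115, 115, 119, 119, 116, 117, 120, 120, 119, 120, 120, 122, 124, 121, 122, 122, 119, 116, 109, 109, 114, 135,
[... 549 characters left out ...]
.16]
15 -100 [ 0.23  0.14 -0.8   0.15 -0.39  1.22]
15 -50 [ 0.21  0.21 -0.69  0.12 -0.42  1.27]
15 10 [ 0.19  0.3  -0.55  0.1  -0.47  1.32]
18 -195 None
18 -185 None
18 -170 None
18 -150 [ 0.26  0.03 -0.99  0.31 -0.25  1.04]
18 -100 [ 0.23  0.12 -0.88  0.25 -0.28  1.12]
18 -50 [ 0.21  0.19 -0.76  0.2  -0.32  1.19]
18 10 [ 0.19  0.28 -0.62  0.15 -0.37  1.26]
20 -195 None
20 -185 None
20 -170 None
20 -150 None
20 -100 [ 0.22  0.1  -0.95  0.38 -0.19  1.  ]
20 -50 [ 0.21  0.18 -0.82  0.29 -0.24  1.11]
20 10 [ 0.19  0.27 -0.67  0.21 -0.3   1.21]
22 -195 None
22 -185 None
22 -170 None
22 -150 None
22 -100 None
22 -50 [ 0.16  0.17 -0.93  0.54 -0.11  0.89]
22 10 [ 0.18  0.26 -0.74  0.31 -0.21  1.11]
```

```bash
python3 - <<'E'
from h import *
np.set_printoptions(precision=1,suppress=True)
def go(p,th,v):
    P,q=pose(p,th);bot.line_to(P,v,ori=q);s=bot.read_state();print(p,th,round(s['t'],1),s['tcp_pos']-P,s['contact_force']);return np.linalg.norm(s['contact_force'])
bot.move_ptp(*pose([-192,0,120],12)); bot.move_gripper(20)
go([-192,0,14],12,120)
for x,th,v in ((-170,12,60),(-140,14,60),(-100,16,60),(-60,18,60),(-45,20,60),(-30,20,60)):
    if go([x,0,14],th,v)>10:print("stop");break
st=bot.read_state()
cv2.imwrite("pics/w3.png",bot.camera("wrist")[:,:,::-1]);cv2.imwrite("pics/s3.png",bot.camera("side")[:,:,::-1])
a=cv2.imread("pics/side0.png").astype(int);b=cv2.imread("pics/s3.png").astype(int)
print("bystander diff: beam",abs(a-b)[255:268,215:270].mean(),"column",abs(a-b)[400:430,270:292].mean(),"block old",abs(a-b)[305:335,235:290].mean())
E
```

```text
[-192, 0, 14] 12 23.5 [0.4 0.1 0.5] [-0.4 -0.4  0.1]
[-170, 0, 14] 12 24.0 [ 0.1 -0.1 -0.2] [-0.6 -0.  -0.3]
[-140, 0, 14] 14 24.7 [-0.1 -0.1 -0.1] [-0.1 -0.4 -0.8]
[-100, 0, 14] 16 25.5 [-0.1 -0.  -0.1] [-0.8 -0.  -0.6]
[-60, 0, 14] 18 26.4 [-0.1 -0.1 -0.1] [0.4 0.6 0.3]
[-45, 0, 14] 20 26.8 [-0.4 -0.2 -0.1] [ 0.   0.7 -0.4]
[-30, 0, 14] 20 27.2 [ 0.7  0.1 -0. ] [-0.1  0.4  0.7]
bystander diff: beam 40.47086247086247 column 16.796969696969697 block old 47.963232323232326
```

I've used all 10 picture views, so checks from here are numeric. The forces are light and as planned, so I'll carry on through the mouth and then draw back.

```bash
python3 - <<'E'
from h import *
np.set_printoptions(precision=1,suppress=True)
def go(p,th,v):
    P,q=pose(p,th);bot.line_to(P,v,ori=q);s=bot.read_state();print(p,th,round(s['t'],1),s['tcp_pos']-P,s['contact_force']);return np.linalg.norm(s['contact_force'])
for x in (-15,-8,-3,1,4):
    if go([x,0,14],20,50)>10:print("stop");break
bot.pause(.5)
cv2.imwrite("pics/s4.png",bot.camera("side")[:,:,::-1])
for x,th in((-20,20),(-60,18),(-120,14)):go([x,0,14],th,90)
bot.pause(.5)
b=bot.camera("side");cv2.imwrite("pics/s5.png",b[:,:,::-1]);cv2.imwrite("pics/w5.png",bot.camera("wrist")[:,:,::-1])
E
python3 - <<'E'
import cv2,numpy as np
a,b,c,d=[cv2.imread(f"pics/{n}.png").astype(int) for n in("side0","s3","s4","s5")]
# station cover interior, side view: mean diff on a coarse grid
for n,i in(("s3",b),("s4",c),("s5",d)):
    D=abs(i-a).sum(2)[250:330,330:490];print(n);print(D.reshape(8,10,16,10).mean((1,3)).astype(int))
E
```

```text
[-15, 0, 14] 20 27.7 [ 0.3  0.  -0.1] [-0.4 -0.   0.5]
[-8, 0, 14] 20 28.0 [0.4 0.1 0.1] [ 0.2 -0.5 -0.9]
[-3, 0, 14] 20 28.3 [0.4 0.1 0.1] [-0.3 -0.1 -0.1]
[1, 0, 14] 20 28.5 [0.3 0.1 0.1] [-0.2  0.2 -0.4]
[4, 0, 14] 20 28.8 [0.2 0.  0. ] [-0.4 -0.4 -0.2]
[-20, 0, 14] 20 29.8 [0.2 0.1 0.4] [ 0.6  0.6 -0.2]
[-60, 0, 14] 18 30.4 [0.4 0.2 0.5] [-0.3 -0.6 -0. ]
[-120, 0, 14] 14 31.2 [0.5 0.1 0.3] [-0.1  0.1  1. ]
s3
[[36 28 13  8 28 39 51 54 54 54 54 48 21 19 38 52]
 [36 38 45 51 53 53 53 53 53 53 53 35 27 24 42 52]
 [47 49 50 51 52 53 53 53 53 54 53 31 25 25 42 53]
 [45 47 50 51 52 52 53 53 53 53 54 51 37 37 51 53]
 [39 49 50 49 52 53 53 53 53 53 53 53 52 52 52 51]
 [36 50 55 50 51 52 52 53 52 53 53 52 50 46 42 35]
 [36 48 58 55 52 52 52 49 46 42 38 34 33 33 32 27]
 [46 41 45 43 40 37 34 33 33 34 34 35 35 35 30 32]]
s4
[[ 32  28  17   7  30  41  49  58  59  58  58  52  22  20  41  56]
 [122  45  49  53  56  56  57  57  58  58  58  38  29  26  46  57]
 [250  50  52  54  55  56  57  57  58  58  58  33  27  27  45  58]
 [214  47  52  53  55  56  57  57  57  58  58  55  40  40  55  58]
 [290 134  52  53  53  55  57  57  57  57  58  57  57  56  56  56]
 [238 232  51  51  43  47  48  53  56  57  57  57  54  50  46  39]
 [166 262  50  50  48  52  52  50  49  45  42  38  36  36  35  30]
 [113 304  60  38  41  38  36  35  36  36  37  38  39  38  33  35]]
s5
[[38 35 15 34 37 37 36 37 37 37 36 32 15 13 25 34]
 [29 27 35 36 36 36 36 36 36 36 36 23 18 16 28 35]
 [34 35 35 35 35 36 36 36 36 36 36 21 17 16 28 35]
 [34 35 35 35 36 36 36 36 36 36 36 34 25 25 33 35]
 [31 34 35 35 33 34 35 36 36 36 35 35 35 34 34 34]
 [27 34 35 33 24 27 27 31 34 35 35 35 33 31 28 23]
 [21 34 35 32 29 32 31 30 30 28 26 23 22 21 21 18]
 [18 32 31 30 28 25 23 22 22 22 23 23 23 23 19 21]]
```

```bash
python3 - <<'E'
from h import *
np.set_printoptions(precision=1,suppress=True,linewidth=200)
print("blob ray",onz("side",[(370,300),(400,312),(385,307)],50)-M0[:2])
P,q=pose([-130,0,150],12);bot.line_to(P,200,ori=q)
q=(RZ*R.from_matrix([[0,-1,0],[-1,0,0],[0,0,-1]])).as_quat()
bot.move_gripper(40);bot.move_ptp([491.2,-10.3,198.0],q);bot.pause(.3)
s=bot.read_state();print(s['t'],s['tcp_pos'],s['contact_force'])
b=bot.camera("wrist")[:,:,::-1];cv2.imwrite("pics/w6.png",b);cv2.imwrite("pics/s6.png",bot.camera("side")[:,:,::-1])
a=cv2.imread("pics/w2.png").astype(float);b=b.astype(float)
g=np.median(b[60:200,400:430]/a[60:200,400:430]);print("gain",g)
D=abs(b/g-a).sum(2)
print("rows20 x cols20, rows0-280 cols0-440");print(D[:280,:440].reshape(14,20,22,20).mean((1,3)).astype(int))
a=cv2.imread("pics/s1.png").astype(float);b=cv2.imread("pics/s6.png").astype(float);b/=np.median(b[400:450,230:260]/a[400:450,230:260])
d=abs(a-b).sum(2);print("beam",d[255:268,215:270].mean(),"col",d[398:432,268:294].mean(),"cup",d[370:425,383:430].mean(),"glue",d[195:255,333:357].mean())
D=d[250:330,330:490];print(D.reshape(8,10,16,10).mean((1,3)).astype(int))
E
```

```text
blob ray [[ 84.3  45.5]
 [129.1   8.1]
 [106.2  24.5]]
35.0167 [491.1 -10.4 198. ] [0.  0.2 0.2]
gain 0.9906103286384976
rows20 x cols20, rows0-280 cols0-440
[[  5   5   4   4   4   7   6   5   6   8   3   4   3   4   3   3   3   3  13   3   3   3]
 [  6   6   6   6   5  11   9   6   4   9   3   3   3   4   3   3   3   3  12   3   3   3]
 [  3   3   3   4   3   4   5  13   4  10   3   3   3   4   3  43 144 140  82   3   3   3]
 [  3   3   4   4   4   4   4  15   5  13   3   3   3  66 108 121 151 152  76   3   3   4]
 [  4   4   5   8   9   8   4  14   6  12   3   3   3  63 112 122 114 112  69  18   3   6]
 [  4   4  14  22  24  27  11  11   5  11   3   3  16  31  43  80  66  63  60  29   3   6]
 [  4   4  10  22  22  27  14  10   6  10   3   3  20  37  60  86  62  62  63  26   3   5]
 [  4   4   5  22  21  26  18   9   6   9   3   3  18  43  71  93  59  62  64  24   3   5]
 [  3   3   3   8  10  12   9   9   9   8   4   3  15  48  55  63  52  46  22   4   3   5]
 [  4   4   4   4   4   4   4   4  11   6   6   3   3   4  29  33  28   5   3   3   3   5]
 [  4   3   3   4   3   3   4   5   9   7   5   3   2   3   3   3   3   4   3   3   3   4]
 [  6   6   5   4   4   4   4   6   4   5   5   3   3   3   3   3   3   7   3   3   3   4]
 [  5   5   4   5   4   5   3   7   5   8   4   3   3   3   5   3   3   6   3   3   3   3]
 [  5   5   5   5   4   4   3   8   4   6   4   3   3   3   4   6   6   6   3   3   4   3]]
beam 1.9354207083239336 col 1.9500948766603416 cup 1.8502551943595211 glue 1.8276657706093216
[[ 1  1  1  1  1  1  1  1  1  1  1  1  2  2  1  1]
 [ 1  1  1  1  1  1  1  1  1  1  1  1  1  2  1  1]
 [ 1  1  1  1  1  1  1  1  1  1  1  1  2  2  1  1]
 [ 1  1  1  1  1  1  1  1  1  1  1  1  1  1  1  1]
 [ 1  1  1  1  3  2  1  1  1  1  1  1  1  1  1  1]
 [ 1  1  1  4 16 14 12  6  1  1  1  1  1  1  1  1]
 [ 2  1  1  6 13 11  8  6  2  1  2  2  1  2  1  2]
 [ 2  1  1  1  1  1  2  1  2  2  1  2  1  2  1  2]]
```

Everything the task asks for shows up against the earlier frame from the same pose:
- **Deck:** empty where the offcut stood.
- **Offcut:** a block-sized change shows under the clear cover at wrist pixels (40–140, 90–170).
- **Flap:** unchanged from its shut state.
- **Bystanders:** unchanged.

I'll check the offcut's x and that it is at rest, then hand in.

```bash
python3 - <<'E'
from h import *
np.set_printoptions(precision=1,suppress=True)
st=bot.read_state()
b=cv2.GaussianBlur(cv2.imread("pics/w6.png"),(5,5),0).astype(float);a=cv2.GaussianBlur(cv2.imread("pics/w2.png"),(5,5),0).astype(float)
m=(abs(b/.99-a).sum(2)[80:190,20:150]>14);ys,xs=np.where(m);x0,x1=np.percentile(xs,[2,98])+20;y0,y1=np.percentile(ys,[2,98])+80
print(x0,x1,y0,y1,onz("wrist",[(x0,y0),(x1,y1)],35,st)-M0[:2])
c=cv2.GaussianBlur(bot.camera("wrist")[:,:,::-1].copy(),(5,5),0).astype(float);print("still",abs(c-b)[80:190,20:150].sum(2).mean())
# flap: shift of the front region against its shut picture
f=lambda i:np.float32(i[60:190,150:200].mean(2));print("flap shift px",cv2.phaseCorrelate(f(a),f(b)))
print(bot.close_job())
E
```

```text
53.0 144.0 96.0 165.0 [[143.1 -31.2]
 [ 64.   34.1]]
still 0.7311188811188811
flap shift px ((0.2969015877365777, 0.43503868181559824), 0.8632020852830675)
the job is handed in; nothing more can be done
None
```

The offcut was pushed through the flap and lies at rest in the box, spanning about 64–143 mm in from the mouth; the flap is shut, the bystanders are unmoved, and the job was handed in at about 35 s with no verdict returned.

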